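# Pop the card terminal out of its charging cradle and catch it

### The job

A customer wants to pay by card: free the card terminal from its sloping charging cradle. Press the orange release key with one fingertip and, as the terminal springs out, trap it with the other finger after it has come 1 to 4 cm, before it slides away down the slope. Do not lift the terminal and leave everything else on the counter alone; the program finishes while holding, with the terminal still lying in the cradle and resting against the finger.

Things in the scene. Friction and masses are not known exactly. Their poses are not given: they have to be found in the camera images.
- cradle: Light grey wedge-shaped charging cradle, 260 x 94 mm, fixed. Origin: on the counter under its middle, z up; own +x runs from its low open end (robot side) to its high head end. Its top, the bed, rises at 15 degrees (0.262 rad) towards +x: 47 mm above the counter at x = 0, 16 mm at the low end (x = -116 mm). Two black slippery runners carry the terminal.
- bed (a point): Point on the bed's middle line where the terminal's foot edge lies while latched; in the cradle's frame x = -56, y = 0, z = 32 mm. Own axes: x uphill along the bed, y as the cradle's, z square off the bed. The 62 mm of bed downhill of it is open to above and in front; the side guides (14 mm off the bed, 81 mm apart inside) begin 8 mm uphill of it.
- release_key (a joint): Travel of the orange release key (cap 28 x 28 mm) in m: 0 up, 0.007 fully down, square to the bed. The orange toe latch before the terminal's foot (42 mm wide, 8 mm thick, 5 mm proud of the bed) is one piece with it. Spring 1.5 N at first, 4 N fully down, and up to 1 N of latch friction. It lets the terminal go at about 0.005 and springs up when let go.
- key_top (a point): Middle of the key cap's top (moves with it), about x = -80, y = -67 mm in the cradle's frame: 67 mm beside the terminal's middle line and 20 mm downhill of its latched foot edge. About 43 mm above the counter when up, 36 mm fully down. The key sits on a grey shoulder, 62 x 41 mm, whose top is 6 mm above the plane of the bed.
- terminal: Loose dark grey card terminal with light blue screen and keypad, 165 x 78 x 30 mm (46 mm at the printer hump, the 50 mm at its head), 0.3 to 0.55 kg, face up on the bed. Origin: middle of its underside; own x from foot (low end) to head, z off its face. A sprung plug behind its head (3 N, 1.5 N after 10 mm) shoots it downhill at 0.3 to 0.5 m/s once let go.
- terminal_foot (a point): Middle of the lower edge of the terminal's foot, the flat end face at its low end, 78 mm wide, 30 mm high, square to the bed: its top edge overhangs the lower edge by 8 mm downhill, 61 mm above the counter when latched. Let go, the terminal slides on down off the low end unless something stands before this face; it then leans on that with 0.3 to 1 N.
- bell: Chrome counter bell on a black foot, 80 mm across, 62 mm high, loose, beside the cradle on its -y side. Origin: middle of its underside.
- pad: Yellow order pad, 105 x 74 x 14 mm, loose, beside the low end of the cradle on its +y side. Origin: middle of its underside.
- jar: Amber jar with yellow cap, 62 mm across, 105 mm high, loose, beside the head of the cradle on its +y side. Origin: middle of its underside.
- pen_bucket: White bucket of pens, 96 mm across, 160 mm high over the pens, loose. Origin: middle of its underside.
- stapler: Red and black stapler, 150 x 38 x 50 mm, loose. Origin: middle of its underside.
- cat_figure: White china cat figure, 72 mm across, 116 mm high, loose. Origin: middle of its underside.
- bun_plate: White plate, 144 mm across, with a brown bun, 52 mm high in all, loose. Origin: middle of its underside.

How it is judged:
On the way, in this order (a step that is already met when the one before it is completed fails the run):
1. a finger presses the release key down (4 mm or more) (value of joint release_key above 0.004 m and contact force between the fingers and cradle above 0.5 N).
2. the terminal has sprung out of its latch, 8 mm or more, and is at rest against a finger (x of terminal_foot in the frame of bed below -0.008 m and contact force between the fingers and terminal above 0.1 N and linear speed of terminal below 0.03 m/s), for 0.2 s.
At the end, for the whole second after the job is handed in: The terminal lies in the cradle, slid 8 to 45 mm downhill from its latched place, within 8 mm of the bed and 0.10 rad of lying flat on it, at rest (under 20 mm/s), and a finger is holding it there (contact force over 0.1 N) (x of terminal_foot in the frame of bed between -0.045 and -0.008 m and z of terminal_foot in the frame of bed below 0.008 m and angle between the z axis of terminal and the z axis of bed, either way round below 0.1 rad and contact force between the fingers and terminal above 0.1 N and linear speed of terminal below 0.02 m/s); the arm keeps its last pose, push and grip.
It fails at once if the terminal slid more than 50 mm out of the cradle (x of terminal_foot in the frame of bed below -0.05 m).
It fails at once if the terminal was lifted off the bed (more than 12 mm) (z of any of terminal, terminal_foot in the frame of bed above 0.012 m).
It fails at once if something else on the counter was moved (more than 15 mm) (distance of any of bell, pad, jar, pen_bucket, stapler, cat_figure, bun_plate from where it was at the start of the episode above 0.015 m).
It also fails if it takes over 32 s, if anything falls off the work surface, if the arm or the gripper's body presses on something with over 40 N, if the wrist force passes 120 N, or if a joint passes its speed limit or range.

### The arm

A 6-joint arm with a two-finger parallel gripper is mounted at the origin on the work surface. World frame = base frame: x ahead of the robot, y to its left, z up, the work surface at z = 0. Lengths are in m, angles in rad, forces in N, time in s.
With the tool pointing down it reaches from about 0.375 to 0.9 m from the base axis. Payload 3.1 kg.
Tool frame: the origin (TCP) lies at the very end of the fingers, on their centre line; the grasp point (between the pads) lies 19 mm behind it (robot.grip_depth is the distance from the TCP to the grasp point, in m); z points along the fingers, y is the direction in which the jaws open and shut (so a half turn about z gives the same grasp; the last joint's range is limited). The gripper opens to 87 mm and grips with 3 to 60 N. Pads are 19 mm wide; open, the fingers measure 117 mm over their backs; the gripper's body (75 mm by 190 mm) begins 51 mm behind the grasp point.
Start: joints at [-1.399, 0.527, 1.433, -0, 1.181, -0.178], TCP at [0.214, -0.587, 0.2] pointing down, gripper open.
Joint ranges: [-3.08, 3.08], [-0.75, 2.2], [0.22, 2.44], [-1.43, 4.57], [0, 2.65], [-2.85, 2.85]. Speed limits (rad/s): [2.79, 2.79, 3.14, 3.14, 3.14, 3.14].

### API

Orientations are given as a unit quaternion [x, y, z, w].
In Python, from rig import robot gives the robot as it stands.
- The arm moves only by the tool drive_tool, never from a script. Its argument "series" is a list of rows, each a list of 7 numbers: the shift along the tool's x, y, z in m, then the turn, a rotation vector about the tool's x, y, z in degrees, then the opening, from 0 (shut) to 1 (fully open). A call has 1 to 5 rows; each row shifts and turns the commanded pose from where the row before left it, along the tool's axes as they then stand; what a row does not reach is not made up. A row lasts 1/8 s, in which the tool goes at most 62.5 mm and 10.7 degrees, less where a joint would pass 70% of its speed; a pose out of reach is approached as far as the arm can. A call is refused whole if a number of a shift passes 0.0625 or a number of a turn 10.7, either way. A call with a gripper value outside its range is refused whole. The fingers move at their own pace and stop on an object; "squeeze" is the grip in N (left out, the last holds). Time passes only in rows, so rows that do not move let the fingers close. It gives the time, the measured TCP pose, the force and the opening at its end, in the units of the state.
- robot.get_obs(): the state, without advancing time (a new reading comes with each control period).
- robot.camera(name): name is "scene" or "top" or "wrist"; returns (picture, depth): 400x640x3 uint8, blue, green, red; 400x640 float32, m along the optical axis (not along the pixel's ray), 0 where there is no reading.
- robot.camera_model(name): a dict with "fx", "fy", "cx", "cy" (pixels), "R" (3x3) and "t" (3): a world point X has camera coordinates R X + t. Camera axes: x right, y down, z forward; pixel columns grow to the right and rows downward; lengths in m; the calibration is good to about 2 mm. A picture is of the moment at which its call begins: read the wrist's pose just before it. camera_model takes no time and is no camera call; for the wrist camera it gives the pose at the moment of the call.
- robot.hand_in(): hands the job in, once; it reports no verdict.
The state is a dict: "time": time; "q": joint angles; "joint_velocities": joint speeds; "joint_torque": joint torques, N m; "position": TCP position; "tool_rot": TCP orientation; "ft_force": force on the tool from outside, world axes, zero at the start; "moment": the same for the moment, N m; "grip_width": finger opening in m.
Only numpy, scipy, OpenCV 4.12 (cv2) and the standard library are available. Lean on these libraries where they do the work, as an engineer would, in place of code of your own. Each camera call takes 0.05 s, during which the arm holds its last target. There are 200 camera calls.

## Working session

There is one attempt and no reset: what is moved stays moved. The work goes in short steps, Python scripts to look and compute and a tool call to move; the robot and the scene stay as the last step left them, time stands still between calls to the robot, and variables do not carry over. Pictures are saved under pics/ and viewed, about 8 in all and at most 12, crops included, and the job is handed in when it is done.

Besides the shell and the picture viewer there is one more tool, called after "Emit:" as name(argument=value, ...), one argument or row to a line, values as JSON. drive_tool: Moves the arm, as the interface text tells. Its arguments: {"type":"object","properties":{"series":{"type":"array"},"squeeze":{"type":"number"}},"required":["series"]}

```bash
mkdir -p pics; ls
python3 - <<'E'
from rig import robot
import cv2,numpy as np
o=robot.get_obs();print(o)
for n in("top","scene"):
    p,d=robot.camera(n);cv2.imwrite(f"pics/{n}0.png",p);np.save(f"{n}0.npy",d)
    m=robot.camera_model(n);print(n,m)
E
```

```text
pics
{'time': 0.0, 'q': array([-1.39950596e+00,  5.28457250e-01,  1.43390216e+00,  2.64794337e-05,
        1.18136119e+00, -1.78491205e-01]), 'joint_velocities': array([ 0.00032341, -0.00137744, -0.00032986,  0.00036779,  0.00040746,
       -0.00069057]), 'joint_torque': array([-5.04858945e-04, -4.40038562e+01, -1.76590991e+01,  6.32867217e-02,
        5.82444726e-02, -1.65026454e-04]), 'position': array([ 0.21409017, -0.58636972,  0.19867719]), 'tool_rot': array([ 9.84745867e-01,  1.73995531e-01,  1.60736784e-05, -1.06392197e-03]), 'ft_force': array([-0.09857856, -0.01480768,  0.28615501]), 'moment': array([ 0.00140347, -0.04481996,  0.01205081]), 'grip_width': 0.0871559902769174}
top {'fx': 387.26405455707044, 'fy': 387.26405455707044, 'cx': 317.80410865055006, 'cy': 197.22279346644305, 'R': array([[ 1.33676234e-03, -9.99622112e-01, -2.74562702e-02],
       [-9.97187598e-01,  7.24910998e-04, -7.49424401e-02],
       [ 7.49340236e-02,  2.74792323e-02, -9.96809803e-01]]), 't': array([0.02901069, 0.5460618 , 1.05300412])}
scene {'fx': 488.38994532816406, 'fy': 488.38994532816406, 'cx': 317.3897988073253, 'cy': 206.9785247630382, 'R': array([[-0.37608795,  0.92650769, -0.01188889],
       [ 0.49987723,  0.19207318, -0.84452984],
       [-0.78017985, -0.32356049, -0.53537651]]), 't': array([ 0.21383924, -0.22598389,  1.86338448])}
```

View pics/top0.png

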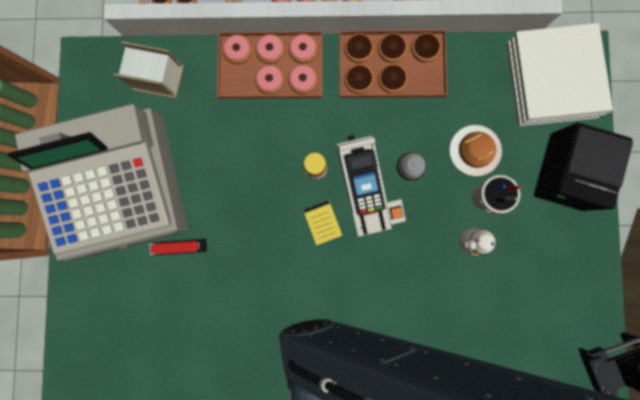

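The top view shows the cradle with its low end near (375,235) and its head near (355,138), and the orange key at about (397,212). The bell is at (411,165), the pad at (323,223) and the jar at (316,165). I'll measure the key and the cradle axis next.

```bash
cat > h.py <<'E'
import numpy as np,cv2
def world(m,u,v,d):
    u,v,d=map(np.asarray,(u,v,d))
    c=np.stack([(u-m["cx"])/m["fx"]*d,(v-m["cy"])/m["fy"]*d,d],-1)
    return (c-m["t"])@m["R"]
def orange(p,lo=(5,120,120),hi=(17,255,255)):
    return cv2.inRange(cv2.cvtColor(p,cv2.COLOR_BGR2HSV),lo,hi)
E
python3 - <<'E'
from rig import robot
from h import *
m=robot.camera_model("top");p=cv2.imread("pics/top0.png");d=np.load("top0.npy")
M=orange(p);M[:, :385]=0;M[:,410:]=0;M[:200]=0;M[225:]=0
v,u=np.nonzero(M);print(len(u),u.mean(),v.mean());print(np.median(world(m,u,v,d[v,u]),0))
# terminal+cradle region: points 8mm above counter
V,U=np.mgrid[130:245,335:385];W=world(m,U,V,d[130:245,335:385]).reshape(-1,3)
W=W[W[:,2]>.012];c,s,a=cv2.minAreaRect((W[:,:2]*1000).astype(np.float32));print(c,s,a)
print(cv2.minAreaRect.__name__,W[:,2].max())
x0,y0,w,h=300,120,140,130
cv2.imwrite("pics/crop.png",cv2.resize(p[y0:y0+h,x0:x0+w],None,fx=4,fy=4,interpolation=cv2.INTER_CUBIC))
E
```

```text
100 395.92 212.11
[ 0.50433606 -0.18183172  0.04324632]
(579.7443237304688, -75.25311279296875) (285.40350341796875, 153.17822265625) 0.8411393761634827
minAreaRect 1.0913645604228925
```

View pics/crop.png

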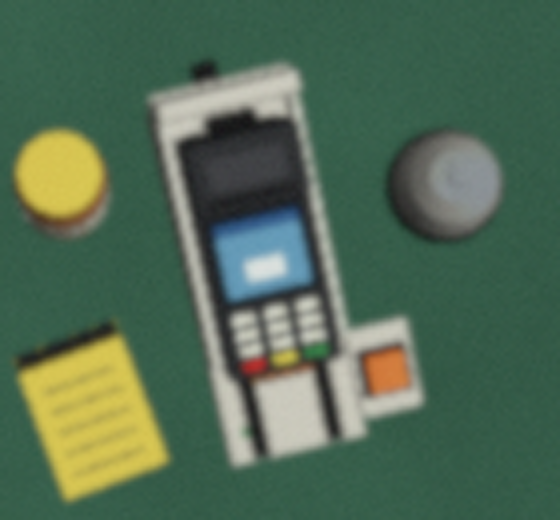

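Crop: the latched foot edge is at about (232,372)–(335,358), the key at (386,370) and the low end at (235,466)–(367,436). This gives a yaw of about 12.5°. The key height measures 43 mm, as specified. Next I'll plan an approach pose square to the bed and 120 mm back.

```bash
cat >> h.py <<'E'
from scipy.spatial.transform import Rotation as Ro, Slerp
def frame(psi,tilt=15):
    # bed axes as columns (x uphill, y, z off bed)
    return Ro.from_euler("z",psi,degrees=True)*Ro.from_euler("y",-tilt,degrees=True)
def toolrot(psi): return frame(psi)*Ro.from_euler("x",180,degrees=True)
def rows(o,P,R,n):
    p=o["position"];R0=Ro.from_quat(o["tool_rot"]);rv=(R0.inv()*R).as_rotvec()
    for i in range(n):
        Ri=R0*Ro.from_rotvec(rv*i/n)
        print(np.round(Ri.inv().apply((P-p)/n),4),np.round(np.degrees(rv/n),2))
E
python3 - <<'E'
from rig import robot
from h import *
psi=12.5;B=frame(psi);key=np.array([.504,-.182,.0432])
P=key+B.apply([0,.0335,.12]);print(P);rows(robot.get_obs(),P,toolrot(psi),10)
E
```

```text
[ 0.46642719 -0.15601633  0.1591111 ]
[ 0.0385 -0.0318  0.004 ] [-0.11  1.5   0.75]
[ 0.0379 -0.0323  0.005 ] [-0.11  1.5   0.75]
[ 0.0374 -0.0328  0.0059] [-0.11  1.5   0.75]
[ 0.0368 -0.0333  0.0068] [-0.11  1.5   0.75]
[ 0.0361 -0.0338  0.0077] [-0.11  1.5   0.75]
[ 0.0355 -0.0343  0.0086] [-0.11  1.5   0.75]
[ 0.0348 -0.0347  0.0094] [-0.11  1.5   0.75]
[ 0.0341 -0.0352  0.0102] [-0.11  1.5   0.75]
[ 0.0333 -0.0357  0.0111] [-0.11  1.5   0.75]
[ 0.0326 -0.0361  0.0118] [-0.11  1.5   0.75]
```

Emit:
drive_tool(
  series=[
    [0.038,-0.032,0.003,0,1.5,0.75,0.6],
    [0.038,-0.032,0.003,0,1.5,0.75,0.6],
    [0.037,-0.033,0.004,0,1.5,0.75,0.6],
    [0.037,-0.033,0.006,0,1.5,0.75,0.6],
    [0.036,-0.034,0.008,0,1.5,0.75,0.6],
  ],
)

```text
time: 0.72
position: [0.3402, -0.3705, 0.1853]
tool_rot: [0.988, 0.141, 0.065, -0.012]
ft_force: [0.5, 0.1, 0.4]
grip_width: 0.0536
```

Emit:
drive_tool(
  series=[
    [0.036,-0.034,0.009,0,1.5,0.75,0.6],
    [0.035,-0.035,0.01,0,1.5,0.75,0.6],
    [0.034,-0.035,0.011,0,1.5,0.75,0.6],
    [0.033,-0.036,0.012,0,1.5,0.75,0.6],
    [0.033,-0.036,0.012,0,1.5,0.75,0.6],
  ],
)

```text
time: 1.35
position: [0.4671, -0.1546, 0.1646]
tool_rot: [0.986, 0.107, 0.129, -0.023]
ft_force: [-0.4, -0.2, -0.2]
grip_width: 0.052
```

Emit:
drive_tool(
  series=[
    [0,0,0,0,0,0,0.6],
    [0,0,0,0,0,0,0.6],
  ],
)

```text
time: 1.6
position: [0.4668, -0.1564, 0.1649]
tool_rot: [0.986, 0.108, 0.128, -0.022]
ft_force: [0.3, 0.1, 0.0]
grip_width: 0.0516
```

Run:
```python
from rig import robot
from h import *
o=robot.get_obs();print(o["time"],o["position"],o["grip_width"],o["ft_force"])
m=robot.camera_model("wrist");p,d=robot.camera("wrist");cv2.imwrite("pics/w1.png",p);np.save("w1.npy",d);np.save("w1m.npy",m,allow_pickle=True)
T=toolrot(12.5);print((T.inv()*Ro.from_quat(o["tool_rot"])).as_rotvec(degrees=True))
M=orange(p);n,l,s,c=cv2.connectedComponentsWithStats(M)
for i in range(1,n):
    if s[i,4]>60:
        v,u=np.nonzero(l==i);g=d[v,u]>0;W=world(m,u[g],v[g],d[v,u][g]);print(s[i],c[i],np.median(W,0),cv2.minAreaRect((W[:,:2]*1e3).astype(np.float32)))
```

```text
1.6 [ 0.46680817 -0.15642636  0.16489132] 0.05163261455623572 [0.25216362 0.09781222 0.03646177]
[ 0.94649392 -0.05126801  0.07897764]
[ 144    0   57   56 1403] [180.00570207  32.22879544] [0.61472654 0.0131408  0.07632049] ((618.6090087890625, 20.48096466064453), (25.180124282836914, 56.673255920410156), 54.03215789794922)
[ 553   35   87   95 6101] [595.84019013  81.71217833] [ 0.67180666 -0.40018096  0.04538032] ((677.0774536132812, -405.6410217285156), (97.40396118164062, 86.4926528930664), 12.721938133239746)
[201  54  18  19  89] [211.41573034  64.68539326] [0.61426176 0.00960907 0.01143458] ((614.64990234375, 10.940417289733887), (4.366530418395996, 26.48946762084961), 59.388729095458984)
[273 179  39   4 113] [291.66371681 180.43362832] [ 0.50361446 -0.11293402  0.03508436] ((503.0583801269531, -113.21324920654297), (2.384270191192627, 44.42383575439453), 12.659979820251465)
[341 180  26  27 229] [351.30131004 190.69868996] [ 0.51035908 -0.17642979  0.04102561] ((504.90948486328125, -181.9180908203125), (28.64444923400879, 27.300724029541016), 13.64017105102539)
```

View pics/w1.png

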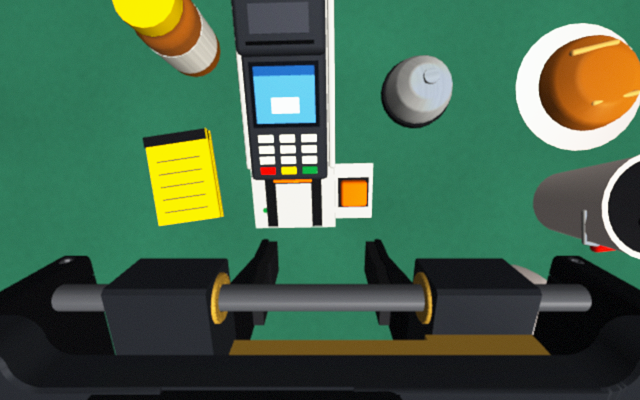

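The wrist view shows the key at (351,191), the latch strip under the terminal's foot at (292,180), and the fingers clear below. The key at (0.505, −0.182), the latch at 67 mm across and 13 mm uphill, and the yaw of 12.7° all agree with the drawing. The finger will stand 7 mm downhill of the key's middle, so the terminal stops after about 17 mm.

Run:
```python
from rig import robot
from h import *
psi=12.7;B=frame(psi);key=np.array([.505,-.182,.043])
P=key+B.apply([-.007,.0333,.010]);print(P);rows(robot.get_obs(),P,toolrot(psi),4)
```

```text
[ 0.48855819 -0.15157019  0.05084752]
[-0.0019  0.0003  0.029 ] [-0.22  0.01 -0.08]
[-0.002   0.0002  0.029 ] [-0.22  0.01 -0.08]
[-0.002   0.0001  0.029 ] [-0.22  0.01 -0.08]
[-0.002 -0.     0.029] [-0.22  0.01 -0.08]
```

Emit:
drive_tool(
  series=[
    [-0.002,0,0.029,-0.22,0,-0.08,0.6],
    [-0.002,0,0.029,-0.22,0,-0.08,0.6],
    [-0.002,0,0.029,-0.22,0,-0.08,0.6],
    [-0.002,0,0.029,-0.22,0,-0.08,0.6],
    [0,0,0,0,0,0,0.6],
  ],
)

```text
time: 2.28
position: [0.4872, -0.1507, 0.0492]
tool_rot: [0.986, 0.109, 0.128, -0.016]
ft_force: [-1.2, -0.7, -0.4]
grip_width: 0.052
```

Emit:
drive_tool(
  series=[
    [0,0,0,0,0,0,0.6],
    [0,0,0,0,0,0,0.6],
  ],
)

```text
time: 2.52
position: [0.4886, -0.151, 0.052]
tool_rot: [0.985, 0.109, 0.13, -0.014]
ft_force: [0.4, 0.6, -0.3]
grip_width: 0.0522
```

```bash
cat > look.py <<'E'
import sys
from rig import robot
from h import *
n=sys.argv[1]
psi=12.7;B=frame(psi);key=np.array([.505,-.182,.043])
o=robot.get_obs();print("tcp rel key in bed axes mm",1e3*B.inv().apply(o["position"]-key),"rot err",(toolrot(psi).inv()*Ro.from_quat(o["tool_rot"])).as_rotvec(degrees=True))
print(o["time"],"F in bed axes",B.inv().apply(o["ft_force"]),o["grip_width"])
a,_=robot.camera("wrist");b,_=robot.camera("scene")
cv2.imwrite(f"pics/{n}.png",np.hstack([cv2.resize(a[120:400,160:480],(400,350)),cv2.resize(b[130:330,200:430],(400,350),interpolation=cv2.INTER_CUBIC)]))
E
python3 look.py near
```

```text
tcp rel key in bed axes mm [-6.55291915 33.88481929 11.04696016] rot err [-0.06802188  0.04871172  0.01546267]
2.525 F in bed axes [ 0.42323275  0.52027272 -0.47477672] 0.05216515641701989
```

View pics/near.png

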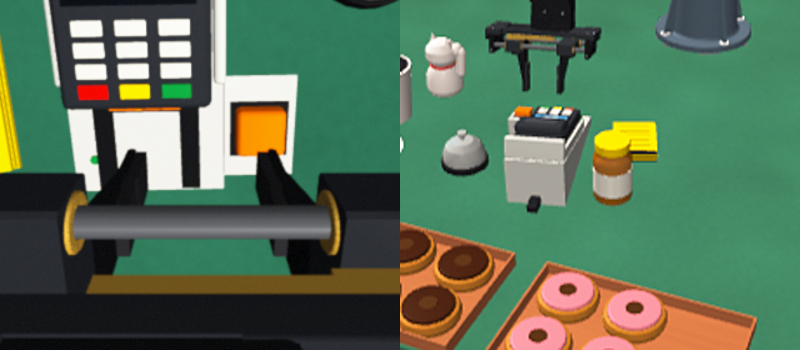

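Left panel: the right fingertip is at (270,155), just under the key at (262,130), and the left one is in front of the open bed at (130,155). In the scene panel the fingertips seem higher than expected, so I'll check with projections.

Run:
```python
from rig import robot
from h import *
o=robot.get_obs();R=Ro.from_quat(o["tool_rot"]);key=np.array([.505,-.182,.043])
pts=[o["position"]+R.apply([0,s*.0336,0]) for s in(1,-1)]+[key]
m=robot.camera_model("wrist");mw=m
for n,(x,y,k) in {"wrist":(160,120,1.25),"scene":(200,130,1.74)}.items():
    m=robot.camera_model(n)
    for q in pts:
        c=m["R"]@q+m["t"];u=m["fx"]*c[0]/c[2]+m["cx"];v=m["fy"]*c[1]/c[2]+m["cy"];print(n,(u-x)*k+(400 if n=="scene" else 0),(v-y)*k,c[2])
p,d=robot.camera("wrist");M=orange(p);M[:180]=0;M[260:]=0
v,u=np.nonzero(M);W=world(mw,u,v,d[v,u]);g=W[:,1]<-.15;W=W[g];print(g.sum(),cv2.minAreaRect((W[:,:2]*1e3).astype(np.float32)),np.median(W,0))
# finger tip depth pixels
V,U=np.mgrid[235:300:4,355:400:4];w=world(mw,U,V,d[V,U]);t=R.inv().apply((w.reshape(-1,3)-o["position"]));
k=(t[:,2]<.001)&(t[:,2]>-.05)&(abs(t[:,0])<.02);print(np.round(1e3*t[k],0)[:25])
```

```text
wrist 263.4977819009878 151.140465205803 0.20086599263853055
wrist 138.68421056643433 151.20372067163504 0.20092552424317806
wrist 262.0638939529905 132.29474573040574 0.20934870164501718
scene 523.5516910868953 101.74246819046824 1.5080409360577884
scene 560.6294555361906 104.52144982021849 1.4983829605265753
scene 522.2734905815289 108.64052835994116 1.5052604770421878
526 ((505.19927978515625, -182.11805725097656), (28.46617317199707, 27.672746658325195), 14.621392250061035) [ 0.51277355 -0.17622765  0.04205698]
[[ 10.  27. -25.]
 [ 10.  29. -24.]
 [ 11.  31. -27.]
 [ 12.  33. -28.]
 [  9.  27. -28.]
 [ 10.  29. -30.]
 [ 10.  31. -29.]
 [ 11.  32. -33.]
 [ 11.  35. -33.]
 [  6.  27. -28.]
 [ 10.  28. -35.]
 [ 10.  30. -34.]
 [ 11.  32. -38.]
 [ 11.  34. -38.]
 [  5.  27. -29.]
 [ 10.  27. -40.]
 [  9.  29. -39.]
 [  9.  32. -38.]
 [ 11.  33. -42.]
 [ 11.  35. -42.]
 [  2.  27. -30.]
 [  9.  26. -43.]
 [ 10.  28. -44.]
 [ 10.  30. -44.]
 [ 11.  32. -47.]]
```

All of it agrees: the key re-measures within 0.3 mm, and the uphill face of the pads is 17 mm downhill of the foot. I'll lower the tool now and press, checking force as it goes.

Emit:
drive_tool(
  series=[
    [0,0,0.006,0,0,0,0.6],
    [0,0,0.003,0,0,0,0.6],
    [0,0,0.002,0,0,0,0.6],
    [0,0,0.002,0,0,0,0.6],
    [0,0,0,0,0,0,0.6],
  ],
)

```text
time: 3.3
position: [0.4913, -0.1492, 0.038]
tool_rot: [0.985, 0.11, 0.129, -0.015]
ft_force: [-0.2, 0.7, 0.3]
grip_width: 0.0522
```

Emit:
drive_tool(
  series=[
    [0,0,0.002,0,0,0,0.6],
    [0,0,0.002,0,0,0,0.6],
    [0,0,0.001,0,0,0,0.6],
    [0,0,0,0,0,0,0.6],
  ],
)

```text
time: 3.8
position: [0.4926, -0.1489, 0.0333]
tool_rot: [0.985, 0.11, 0.129, -0.015]
ft_force: [0.4, -0.9, 0.3]
grip_width: 0.0522
```

```bash
python3 look.py press
```

```text
tcp rel key in bed axes mm [-7.20179575 34.9837361  -8.1421209 ] rot err [ 0.05434506 -0.04884744  0.00466559]
3.8 F in bed axes [ 0.24990342 -0.97526408  0.26839591] 0.052181680153432775
```

View pics/press.png

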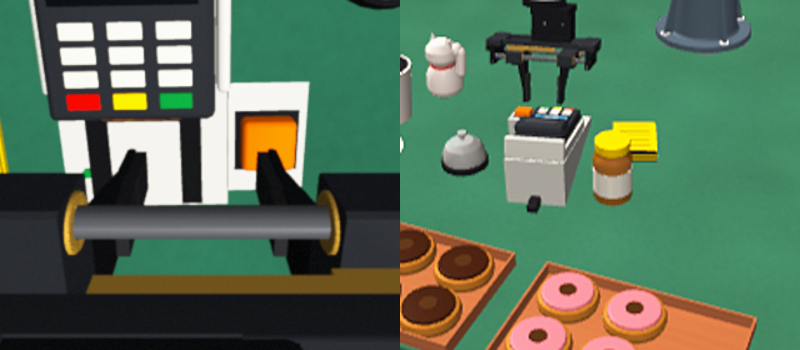

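Left panel: the terminal is still latched, with the orange strip visible at (140,119), and the key is still up. No force is felt although the TCP reads 8 mm below the key top. The fingertips must therefore end short of the reported TCP, so I'll measure them in the depth images.

Run:
```python
from rig import robot
from h import *
o=robot.get_obs();R=Ro.from_quat(o["tool_rot"]);P=o["position"]
for n in("wrist","scene"):
    m=robot.camera_model(n);p,d=robot.camera(n)
    V,U=np.mgrid[0:400,0:640];w=world(m,U,V,d);t=1e3*(w-P)@R.as_matrix()
    dark=(p.max(2)<70)&(d>0)
    for s in(1,-1):
        k=dark&(abs(t[...,0])<16)&(t[...,1]*s>18)&(t[...,1]*s<46)&(t[...,2]>-60)&(t[...,2]<12)
        q=t[k];q=q[np.argsort(-q[:,2])];print(n,s,len(q));print(np.round(q[:40:4],1))
    M=orange(p)>0;B=frame(12.7);b=1e3*B.inv().apply((w-[.505,-.182,.043]).reshape(-1,3)).reshape(w.shape)
    k=M&(np.abs(b[...,0])<25)&(np.abs(b[...,1])<25)&(np.abs(b[...,2])<25);print("key bed z",k.sum(),np.percentile(b[k],[5,50,95],axis=0) if k.any() else 0)
```

```text
wrist 1 1053
[[-10.8  21.6   3.6]
 [ -0.   18.5   3.3]
 [-10.5  20.9   3.1]
 [ -7.4  20.8   2.9]
 [ -2.8  18.6   2.9]
 [ -8.8  19.4   2.7]
 [  6.8  19.    2.7]
 [  4.7  20.4   2.6]
 [  0.3  20.5   2.6]
 [ -7.9  18.7   2.5]]
wrist -1 887
[[ -5.4 -36.9  10.1]
 [  9.8 -27.6 -23. ]
 [ 11.3 -33.9 -23.5]
 [ 11.5 -31.5 -23.9]
 [  9.1 -29.8 -24.2]
 [  9.8 -28.6 -24.5]
 [ 11.3 -34.2 -25. ]
 [  9.6 -27.3 -25.4]
 [ 11.  -31.2 -25.6]
 [ 11.1 -30.6 -25.9]]
key bed z 649 [[-12.31426529 -12.91661796  -9.15582018]
 [ 10.04549432   5.33482866  -1.24375925]
 [ 12.23920985  13.3141114    0.62876252]]
scene 1 47
[[  9.7  28.8 -26.6]
 [  6.2  32.9 -28.5]
 [  8.4  26.  -32.8]
 [  4.9  30.  -34.7]
 [ 11.2  25.3 -39.9]
 [  7.9  29.3 -41.9]
 [  9.5  28.9 -45.5]
 [ 11.6  28.4 -49.2]
 [ 11.   34.8 -51.7]
 [  5.9  36.1 -53.5]]
scene -1 46
[[  0.2 -34.9 -25.6]
 [ 11.  -34.  -28.4]
 [-14.7 -34.8 -31.2]
 [  7.2 -33.1 -33.6]
 [ -8.9 -35.9 -36. ]
 [ 11.4 -30.8 -40.8]
 [ 11.1 -30.7 -43.9]
 [  8.4 -33.2 -46.5]
 [  7.9 -36.2 -49.7]
 [ 10.8 -36.7 -53.6]]
key bed z 48 [[-9.12873008 -9.78659876 -6.89532544]
 [10.59963618  2.31771899  0.97132719]
 [17.06962044 14.68614668  4.24847536]]
```

Both cameras put the real fingertips about 23 mm behind the reported TCP, and the absence of force fits that. The tips are still about 15 mm above the key. I'll go on down, guided by force.

Emit:
drive_tool(
  series=[
    [0,0,0.005,0,0,0,0.6],
    [0,0,0.003,0,0,0,0.6],
    [0,0,0.002,0,0,0,0.6],
    [0,0,0,0,0,0,0.6],
  ],
)

```text
time: 4.5
position: [0.495, -0.1483, 0.0235]
tool_rot: [0.985, 0.11, 0.129, -0.015]
ft_force: [-0.5, -1.1, 0.9]
grip_width: 0.0521
```

Emit:
drive_tool(
  series=[
    [0,0,0.002,0,0,0,0.6],
    [0,0,0.002,0,0,0,0.6],
    [0,0,0,0,0,0,0.6],
  ],
)

```text
time: 4.88
position: [0.4962, -0.1482, 0.0198]
tool_rot: [0.985, 0.11, 0.129, -0.015]
ft_force: [-0.2, -0.6, 1.3]
grip_width: 0.0518
```

```bash
python3 look.py press2
```

```text
tcp rel key in bed axes mm [ -7.10772442  34.86871159 -22.1266908 ] rot err [ 0.0380095  -0.03851185  0.00403093]
4.875 F in bed axes [ 0.03459707 -0.54772588  1.38589131] 0.05180278923026667
```

View pics/press2.png

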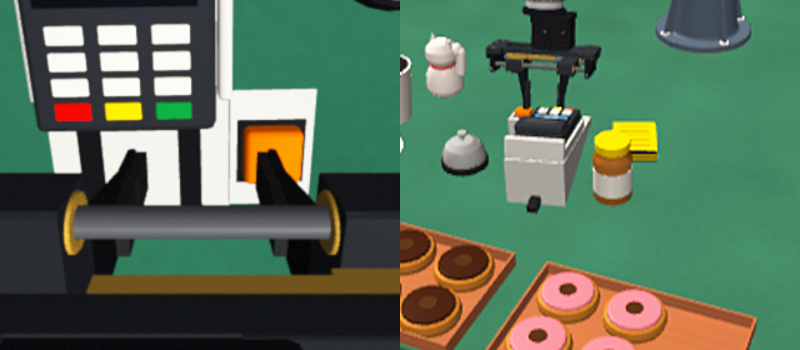

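The right fingertip is now at the key's lower half (265,155), the other stands before the foot, and about 1 N is felt. I'll press now.

Emit:
drive_tool(
  series=[
    [0,0,0.002,0,0,0,0.6],
    [0,0,0.002,0,0,0,0.6],
    [0,0,0,0,0,0,0.6],
  ],
)

```text
time: 5.35
position: [0.4972, -0.148, 0.0159]
tool_rot: [0.985, 0.11, 0.129, -0.015]
ft_force: [-1.1, -0.4, 1.8]
grip_width: 0.0521
```

Emit:
drive_tool(
  series=[
    [0,0,0.002,0,0,0,0.6],
    [0,0,0.001,0,0,0,0.6],
    [0,0,0.001,0,0,0,0.6],
    [0,0,0,0,0,0,0.6],
  ],
)

```text
time: 5.85
position: [0.4978, -0.1479, 0.0129]
tool_rot: [0.985, 0.11, 0.13, -0.014]
ft_force: [-5.6, -0.6, 13.1]
grip_width: 0.0519
```

```bash
python3 look.py press3
```

```text
tcp rel key in bed axes mm [ -7.33538288  34.83595004 -29.19165086] rot err [-0.02076339 -0.01696727  0.01310948]
5.85 F in bed axes [-2.04095111  0.61093284 14.11934106] 0.05189988982631389
```

View pics/press3.png

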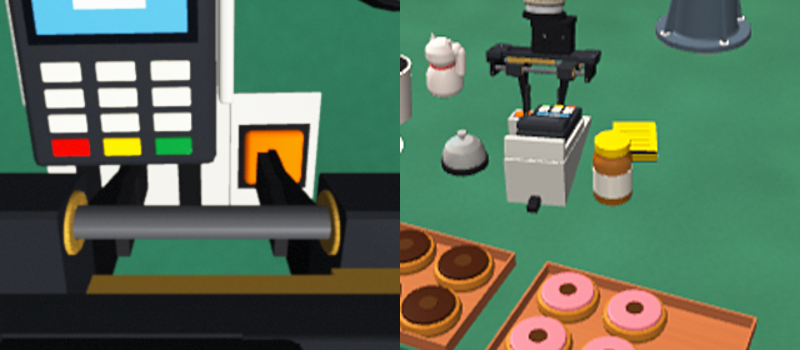

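The terminal has sprung out and sits against the left finger, with its foot now at row 162 hiding the fingertip. The key is fully down at 14 N. I'll hold 0.5 s and check the slide and rest.

Emit:
drive_tool(
  series=[
    [0,0,0,0,0,0,0.6],
    [0,0,0,0,0,0,0.6],
    [0,0,0,0,0,0,0.6],
    [0,0,0,0,0,0,0.6],
  ],
)

```text
time: 6.45
position: [0.4978, -0.1479, 0.0129]
tool_rot: [0.985, 0.11, 0.13, -0.014]
ft_force: [-5.1, -1.1, 11.9]
grip_width: 0.0523
```

Run:
```python
from rig import robot
from h import *
B=frame(12.7)
def btn(m,p,d):
    H=cv2.cvtColor(p,cv2.COLOR_BGR2HSV);V,U=np.mgrid[0:400,0:640];b=1e3*B.inv().apply((world(m,U,V,d)-[.505,-.182,.043]).reshape(-1,3)).reshape(400,640,3)
    near=(b[...,0]>-20)&(b[...,0]<75)&(b[...,1]>25)&(b[...,1]<110)&(b[...,2]>0)&(b[...,2]<40)
    r=[]
    for lo,hi in(((22,150,120),(34,255,255)),((50,150,60),(75,255,255)),((95,100,120),(115,255,255))):
        k=(cv2.inRange(H,lo,hi)>0)&near;r.append(np.median(b[k],0) if k.sum()>20 else np.full(3,np.nan))
    return np.array(r)
a=btn(np.load("w1m.npy",allow_pickle=True).item(),cv2.imread("pics/w1.png"),np.load("w1.npy"))
for i in range(2):
    m=robot.camera_model("wrist");p,d=robot.camera("wrist");c=btn(m,p,d);print(np.round(c-a,1))
o=robot.get_obs();print(o["time"],B.inv().apply(o["ft_force"]),o["position"])
```

```text
[[-13.   -0.7   0.1]
 [-13.   -0.6   0.3]
 [ -7.7  -4.6  -0.1]]
[[-12.9  -0.6   0. ]
 [-13.   -0.7   0.2]
 [ -7.7  -4.7  -0.1]]
6.55 [-2.26858922  0.69368135 12.96904433] [ 0.49781002 -0.14794298  0.01290654]
```

The yellow and green keys both moved 13 mm downhill with less than 0.5 mm of height change, and two pictures taken one after the other agree. I'll hand in.

```bash
python3 -c "
from rig import robot
print(robot.hand_in())"
```

```text
the job is handed in; nothing more can be done
None
```

I pressed the release key with one fingertip while the other finger stood in front of the terminal's foot. The terminal sprang out about 13 mm and stopped against that finger. I handed in while holding it, at 6.6 s; the hand-in reports no verdict.

**Last checks:**
- **Slide:** the yellow and green buttons both moved 13.0 mm downhill, with at most 0.3 mm of height change. Two pictures taken one after the other agreed, so the terminal is at rest and flat.
- **Forces:** the key is fully down with about 13 N on the tool. There is about 2 N downhill along the bed, but that includes friction at the key, so I can't say how much is the terminal. Contact with the terminal is also inferred from the pictures.
- **Other objects:** nothing else looked disturbed in the pictures, but I did not measure the other objects' positions.

**Disagreements:**
- **Fingertips:** they end about 23 mm short of the reported TCP. My first press met no force, and both cameras then showed the offset. I went on down guided by force, and contact came where the cameras said it would.
- **Slide distance:** it came out 13 mm against about 17 mm predicted, still within the 8 to 45 mm allowed.
- **Screen:** it gave a different shift (7.7 mm). I ignored it because the screen was cut off by the measuring window.

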